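# Hook and shut the lantern's battery cover

## Robot

A 6-joint arm with a two-finger parallel gripper is mounted at the origin on the work surface. World frame = base frame: x ahead of the robot, y to its left, z up, the work surface at z = 0. Lengths are in mm, angles in rad, forces in N, time in s.
With the tool pointing down it reaches from about 275 to 750 mm from the base axis. Payload 10.2 kg.
Tool frame: the origin (TCP) lies at the very end of the fingers, on their centre line; the grasp point (between the pads) lies 19 mm behind it; x points along the fingers, y is the direction in which the jaws open and shut, and the axes are right-handed (so a half turn about x gives the same grasp; the last joint's range is limited). The gripper opens to 85 mm and grips with 20 to 120 N. Pads are 22 mm wide; open, the fingers measure 114 mm over their backs; the gripper's body (76 mm by 85 mm) begins 54 mm behind the grasp point. The pads swing forward as they close: fully open they stand 13 mm farther back than shut.
Start: joints at [-1.526, 0.313, 1.498, -0, 1.331, -0.223], TCP at [138.907, -506.296, 231.294] pointing down, gripper open.
Joint ranges: [-2.94, 2.94], [-0.97, 2.17], [0.19, 2.56], [-1.23, 4.37], [0.02, 3.11], [-2.88, 2.88]. Speed limits (rad/s): [2.39, 2.39, 3.01, 3.14, 3.14, 3.14].

## Interface

Orientations are given as a unit quaternion [w, x, y, z].
In Python, from rig import ctrl, viewer, order gives the robot as it stands. The module is installed in compiled form; this text tells all that it offers.
- The arm moves only by the tool carry_out, never from a script. Its argument "deltas" is a list of rows, each a list of 7 numbers: the gripper command: -1 is fully open, 1 is shut, values between are in proportion, then the shift along the tool's x, y, z in mm, then the turn, a rotation vector about the tool's x, y, z in degrees. A call has exactly 5 rows; each row is the pose to reach, as a shift and turn from the pose commanded when the call began, along the tool's axes at that moment; what a row does not reach only later rows make up. A row lasts 1/8 s, in which the tool goes at most 62.5 mm and 10.7 degrees, less where a joint would pass 70% of its speed; a pose out of reach is approached as far as the arm can. A call with a gripper value outside its range is refused whole. The fingers move at their own pace and stop on an object; "newtons" is the grip in N (left out, the last holds). Time passes only in rows, so rows that repeat a pose let the fingers close, or fill a call up. It gives the time, the measured TCP pose, the force and the opening at its end, in the units of the state.
- ctrl.sense(): the state, without advancing time (a new reading comes with each control period).
- viewer.capture(name): name is "side" or "top"; returns the picture (384x512x3 uint8, red, green, blue); there is no depth.
- viewer.calibration(name): a dict with "fx", "fy", "cx", "cy" (pixels), "xyz" and "attitude" of the camera in the world. Camera axes: x right, y down, z forward; pixel columns grow to the right and rows downward; lengths in mm; the calibration is good to about 2 mm. A picture is of the moment at which its call begins. calibration takes no time and is no camera call.
- order.finish_job(): hands the job in, once; it reports no verdict.
The state is a dict: "time_s": time; "joints": joint angles; "dq": joint speeds; "tau": joint torques, N m; "eef_pos": TCP position; "ee_rot": TCP orientation; "force": force on the tool from outside, world axes, zero at the start; "wrist_torque": the same for the moment, N m; "grip_width": opening from 0.0 (shut) to 1.0 (fully open).
Only numpy, scipy, OpenCV 4.12 (cv2) and the standard library are available. Lean on these libraries where they do the work, as an engineer would, in place of code of your own. Each camera call takes 0.05 s, during which the arm holds its last target. There are 200 camera calls.

## Task

Close the parade lantern's open battery box with the orange cover, the one that matches its orange lip: holding the cover tilted by about 20 degrees, tongue edge low, hook its tongue well under the lip, then swing the other edge down until the cover lies flat and centred on the box, and let go. Leave the blue cover where it is.

Things in the scene. Friction and masses are not known exactly. Their poses are not given: they have to be found in the camera images.
- cover_grip (a point): Loose orange cover (0.15-0.3 kg) flat on the table: plate 150 (x) by 130 (y) by 6 mm, tongue at its -x edge, black upright grip bar across the top, 16 mm thick along x (grasp across it), 60 long along y, top 40 above the underside. Point: bar's centre, 23 above the underside, 5 to +x of the plate's centre, 80 from its -x edge. x away from tongue, z up. Balances near the bar.
- cover_tongue (a point): Middle of the tip of the orange cover's tongue, 3 mm above its underside, 104 mm to -x of cover_grip, same axes. The tongue is 70 mm wide, 6 thick, level with the plate, and stands out 24 from the middle of its -x edge. Well seated, in box_seat's frame: tongue tip about (-99, 0, 3) mm, 16 under the lip, with 8 play either way along x; cover_grip about (5, 0, 23).
- box_seat (a point): Fixed open grey battery box, 204 (x) by 154 mm; orange lip at its -x end, nearest the robot. Point: middle of the seat, on the side walls' top plane, 50 above the table, z up. Walls at |y| 48-77 carry the plate; bay between is open 12 deep, so the tongue may dip. Lip: full width, x -113 to -83, underside 14 above seat, top 19; end wall at x -107. Stop at x +83, 10 high: no sliding in flat.
- blue_grip (a point): A loose blue cover of the same shape and size as the orange one, flat on the table; it belongs to another box and is not to be used or moved. The point is the centre of its grip bar, as for cover_grip.
There are look-alikes about, which are no part of the job. Leave any brown or green look-alike of the part that bears cover_grip alone.

How it is judged (in metres and radians):
On the way:
1. the orange cover's tongue is under the lip, by 3 mm or more, while the cover is still tilted by more than 7 degrees (x of cover_tongue in the frame of box_seat between -0.112 and -0.086 m and y of cover_tongue in the frame of box_seat between -0.03 and 0.03 m and z of cover_tongue in the frame of box_seat between -0.03 and 0.014 m and angle between cover_grip's own z axis and vertical above 0.12 rad), for 0.1 s.
At the end, for the whole second after the job is handed in: The orange cover lies flat on the box's seat (within 5 mm in height and 3.4 degrees of level), its tongue at least 4 mm under the lip, grip bar within 15 mm and tongue within 18 mm of the box's middle line; the blue cover is within 30 mm of where it began (x of cover_tongue in the frame of box_seat between -0.112 and -0.087 m and y of cover_tongue in the frame of box_seat between -0.018 and 0.018 m and y of cover_grip in the frame of box_seat between -0.015 and 0.015 m and z of cover_grip in the frame of box_seat between 0.018 and 0.028 m and angle between cover_grip's own z axis and vertical below 0.06 rad and distance of blue_grip from where it was at the start of the episode below 0.03 m); the robot touches nothing.
It fails at once if the blue cover is moved by more than 30 mm (distance of blue_grip from where it was at the start of the episode above 0.03 m).
It also fails if it takes over 45 s, if anything falls off the work surface, if the arm or the gripper's body presses on something with over 40 N, if the wrist force passes 120 N, or if a joint passes its speed limit or range.

## Working session

There is one attempt and no reset: what is moved stays moved. The work goes in short steps, Python scripts to look and compute and a tool call to move; the robot and the scene stay as the last step left them, time stands still between calls to the robot, and variables do not carry over. Pictures are saved under pics/ and viewed, about 8 in all and at most 12, crops included, and the job is handed in when it is done.

Besides the shell and the picture viewer there is one more tool, called after "Emit:" as name(argument=value, ...), one argument or row to a line, values as JSON. carry_out: Moves the arm, as the interface text tells. Its arguments: {"type":"object","properties":{"deltas":{"type":"array"},"newtons":{"type":"number"}},"required":["deltas"]}

```bash
mkdir -p pics
python3 - <<'E'
from rig import ctrl, viewer
import cv2
for n in("side","top"):
    im=viewer.capture(n); cv2.imwrite(f"pics/{n}0.png",im[:,:,::-1]); print(n,viewer.calibration(n))
print(ctrl.sense())
E
```

```text
side {'fx': 355.7079624431856, 'fy': 355.7079624431856, 'cx': 251.4428815264568, 'cy': 191.0449435030098, 'xyz': array([ 34.7430376 , 662.03453765, 679.92608168]), 'attitude': array([ 0.17294117, -0.32682741,  0.83528237, -0.40691346])}
top {'fx': 389.57771504240316, 'fy': 389.57771504240316, 'cx': 246.24698660061105, 'cy': 196.82956396685034, 'xyz': array([ 347.36261302,   96.6504227 , 1013.77235202]), 'attitude': array([-0.07483869,  0.71114021, -0.69492926,  0.07584255])}
{'time_s': 0.1, 'joints': array([-1.52639052e+00,  3.13347285e-01,  1.49836163e+00,  1.34506155e-05,
        1.33098475e+00, -2.23400143e-01]), 'dq': array([-0.00017471, -0.00013881,  0.00026868,  0.0017621 , -0.00010995,
        0.00077129]), 'tau': array([ 2.86199822e-03, -4.12903798e+01, -2.60144144e+01, -2.32633938e-04,
        3.01663931e-03,  7.57681960e-06]), 'eef_pos': array([ 138.9046894 , -506.05568862,  230.81603369]), 'ee_rot': array([ 0.09401258,  0.70081647,  0.09478717, -0.70073769]), 'force': array([0.04043706, 0.20571033, 0.10552953]), 'wrist_torque': array([ 0.01685595, -0.01731012, -0.02483988]), 'grip_width': 1.0013862595484064}
```

View pics/top0.png

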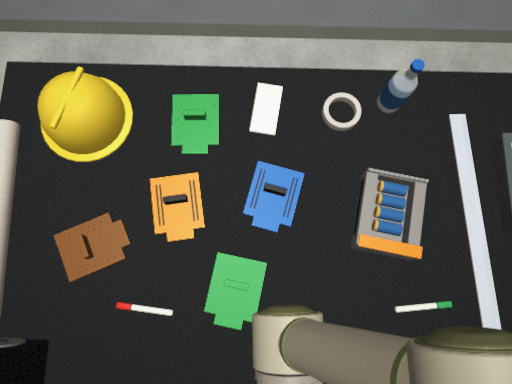

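View pics/side0.png

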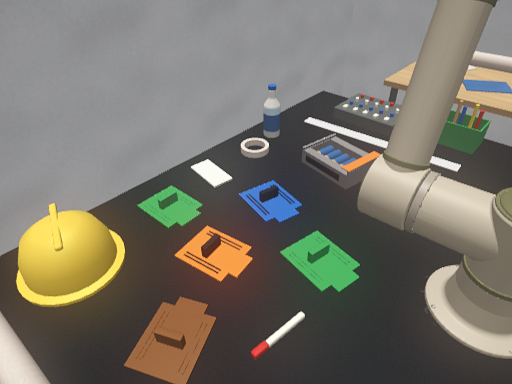

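```bash
cat > h.py <<'E'
import numpy as np, cv2
from scipy.spatial.transform import Rotation as R
from rig import ctrl, viewer
def rot(q): return R.from_quat(np.roll(q,-1))
def ray(n,px,z):
    c=viewer.calibration(n); px=np.asarray(px,float).reshape(-1,2)
    d=np.c_[(px[:,0]-c['cx'])/c['fx'],(px[:,1]-c['cy'])/c['fy'],np.ones(len(px))]
    d=rot(c['attitude']).apply(d); return c['xyz']+d*((z-c['xyz'][2])/d[:,2])[:,None]
def proj(n,P):
    c=viewer.calibration(n); p=rot(c['attitude']).inv().apply(np.atleast_2d(P)-c['xyz'])
    return np.c_[c['fx']*p[:,0]/p[:,2]+c['cx'],c['fy']*p[:,1]/p[:,2]+c['cy']]
def orange(im,k=4):
    hsv=cv2.cvtColor(cv2.resize(im,None,fx=k,fy=k,interpolation=cv2.INTER_CUBIC),cv2.COLOR_RGB2HSV)
    m=cv2.inRange(hsv,(9,150,110),(21,255,255))
    m=cv2.morphologyEx(m,cv2.MORPH_OPEN,np.ones((5,5)))
    cs=cv2.findContours(m,cv2.RETR_EXTERNAL,cv2.CHAIN_APPROX_NONE)[0]
    return [((c[:,0]+.5)/k-.5) for c in sorted(cs,key=cv2.contourArea)[::-1] if cv2.contourArea(c)>150*k*k]
def rect(P):
    c,s,a=cv2.minAreaRect(P[:,:2].astype(np.float32)); return np.round(c,1),np.round(s,1),round(a,2)
E
python3 - <<'E'
from h import *
t=cv2.imread("pics/top0.png")[:,:,::-1]; s=cv2.imread("pics/side0.png")[:,:,::-1]
for n,im,zs in(("top",t,(6,69)),("side",s,(6,69))):
    for c in orange(im):
        print(n,c.mean(0).round(1),np.ptp(c,axis=0),[ (z,rect(ray(n,c,z))) for z in zs])
a=cv2.resize(t[165:250,140:215],None,fx=5,fy=5,interpolation=cv2.INTER_CUBIC)
b=cv2.resize(t[165:265,345:435],None,fx=4.25,fy=4.25,interpolation=cv2.INTER_CUBIC)[:425]
cv2.imwrite("pics/crop1.png",np.hstack([a,b])[:,:,::-1])
E
```

```text
top [177.4 207. ] [55.25 69.5 ] [(6, (array([535.2, 279.4]), array([176.8, 132.8]), 9.49)), (69, (array([523.5, 268. ]), array([165.8, 124.5]), 9.49))]
top [ 96.  243.8] [64.5 68. ] [(6, (array([429.1, 492. ]), array([130.2, 164.7]), 24.71)), (69, (array([424. , 467.3]), array([122.1, 154.4]), 24.71))]
top [390.5 246.2] [64.5  24.25] [(6, (array([ 445.1, -276.4]), array([165.3,  34.6]), 79.52)), (69, (array([ 439. , -253.1]), array([155. ,  32.5]), 79.52))]
side [216.8 255. ] [78.25 56.75] [(6, (array([537.6, 281.5]), array([178.9, 135.7]), 9.46)), (69, (array([490.6, 317.1]), array([162.2, 123. ]), 9.46))]
side [182.3 323.5] [74.25 41.75] [(6, (array([460.1, 456. ]), array([150.3,  98.1]), 45.25)), (69, (array([420.3, 475.3]), array([136.3,  88.9]), 45.25))]
side [360.5 161.1] [37.5 20.5] [(6, (array([ 483.1, -343.9]), array([173.6,  35.7]), 79.49)), (69, (array([ 441.1, -249.8]), array([157.3,  32.4]), 79.49))]
```

View pics/crop1.png

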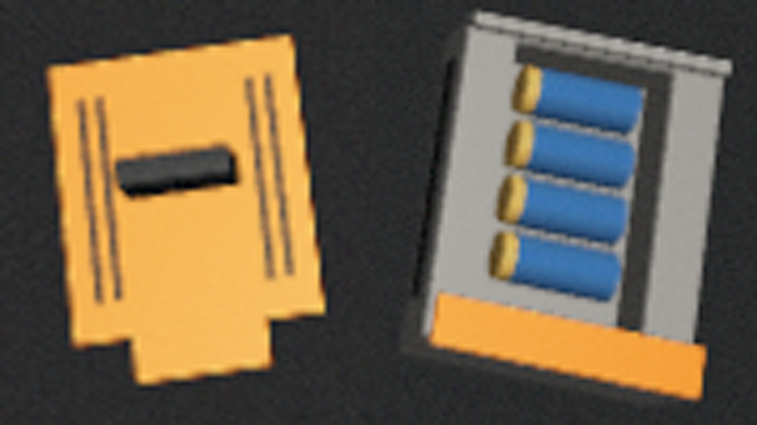

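Top view: the candidates for the cover are orange (177,207), brown (92,245), blue (275,190) and two green (195,120), (236,288). I choose orange. The crop shows its bar, with the tongue pointing down-right (-x). The box's orange lip is at (390,246).

```bash
cat >> h.py <<'E'
BOX=np.array([536.4,-270.4,50.]); BYAW=-10.5
COV=np.array([553.2,283.2,0.]); CYAW=9.5
T0=R.from_matrix(np.array([[0,0,-1],[1,0,0],[0,-1,0]]).T)
TH=12.  # TCP height above cover underside
def delta(P,yaw,phi=0):
    s=ctrl.sense(); q=rot(s['ee_rot']); t=R.from_euler('ZY',[yaw,-phi],degrees=True)*T0
    print(s['time_s'],'pos',s['eef_pos'].round(1),'shift',q.inv().apply(P-s['eef_pos']).round(1),'turn',(q.inv()*t).as_rotvec(degrees=True).round(1),
      'F',s['force'].round(1),'w',round(s['grip_width'],3))
def tip(x,z,phi,y=0):  # TCP so that the tongue tip is at (x,y,z) in the box frame
    off=R.from_euler('Y',-phi,degrees=True).apply([104,0,TH-3])
    return BOX+R.from_euler('Z',BYAW,degrees=True).apply(np.array([x,y,z])+off)
E
python3 -c "
from h import *
delta(COV+[0,0,120],CYAW)"
```

```text
0.1 pos [ 138.9 -506.1  230.8] shift [ 111.7 -651.4 -608.3] turn [-84.2  -0.1   0. ] F [0.  0.2 0.1] w 1.001
```

Emit:
carry_out(
  deltas=[
    [-1,0,-130,-122,-17,0,0],
    [-1,0,-260,-244,-34,0,0],
    [-1,0,-390,-366,-50,0,0],
    [-1,0,-520,-488,-67,0,0],
    [-1,20,-651,-608,-84,0,0],
  ],
  newtons=60,
)

```text
time_s: 0.72
eef_pos: [285.1, -228.0, 229.3]
ee_rot: [0.403, 0.581, 0.402, -0.581]
force: [1.1, -0.4, 0.3]
grip_width: 1.0
```

```bash
python3 -c "
from h import *
delta(COV+[0,0,120],CYAW)"
```

```text
0.725 pos [ 285.1 -228.   229.3] shift [ 109.3   70.8 -572.9] turn [-30.1   0.   -0. ] F [ 1.1 -0.4  0.3] w 1.0
```

Emit:
carry_out(
  deltas=[
    [-1,0,8,-62,-6,0,0],
    [-1,10,15,-124,-12,0,0],
    [-1,20,23,-186,-18,0,0],
    [-1,35,31,-248,-24,0,0],
    [-1,50,39,-310,-30,0,0],
  ],
)

```text
time_s: 1.35
eef_pos: [430.1, 43.4, 180.1]
ee_rot: [0.539, 0.458, 0.539, -0.458]
force: [1.5, -1.1, 0.5]
grip_width: 0.999
```

```bash
python3 -c "
from h import *
delta(COV+[0,0,120],CYAW)"
```

```text
1.35 pos [430.1  43.4 180.1] shift [  60.1  160.1 -216.9] turn [-0.2  0.  -0. ] F [ 1.5 -1.1  0.5] w 0.999
```

Emit:
carry_out(
  deltas=[
    [-1,10,35,-48,0,0,0],
    [-1,20,70,-95,0,0,0],
    [-1,35,105,-143,0,0,0],
    [-1,50,135,-185,0,0,0],
    [-1,60,160,-217,0,0,0],
  ],
)

```text
time_s: 1.98
eef_pos: [553.4, 282.7, 119.1]
ee_rot: [0.538, 0.458, 0.538, -0.459]
force: [-0.2, -0.8, 1.3]
grip_width: 0.996
```

```bash
python3 -c "
from h import *
im=viewer.capture('top'); cv2.imwrite('pics/top1.png',cv2.resize(im[130:290,100:320],None,fx=3,fy=3)[:,:,::-1])
delta(COV+[0,0,12],CYAW)"
```

```text
2.025 pos [554.1 285.6 117.7] shift [105.7  -1.1   2.3] turn [-0.3 -0.1  0.1] F [-2.3  1.7 -1.4] w 1.0
```

Emit:
carry_out(
  deltas=[
    [-1,30,0,0,0,0,0],
    [-1,55,0,0,0,0,0],
    [-1,80,0,0,0,0,0],
    [-1,85,0,0,0,0,0],
    [-1,85,0,0,0,0,0],
  ],
)

```text
time_s: 2.65
eef_pos: [553.5, 280.8, 35.9]
ee_rot: [0.538, 0.459, 0.538, -0.459]
force: [0.4, -0.5, 0.3]
grip_width: 0.997
```

```bash
python3 -c "
from h import *
delta(COV+[0,0,12],CYAW)
im=viewer.capture('side'); cv2.imwrite('pics/side1.png',cv2.resize(im[180:300,140:290],None,fx=4,fy=4)[:,:,::-1])"
```

```text
2.65 pos [553.5 280.8  35.9] shift [23.9  0.  -2.4] turn [-0.4 -0.  -0. ] F [ 0.4 -0.5  0.3] w 0.997
```

View pics/side1.png

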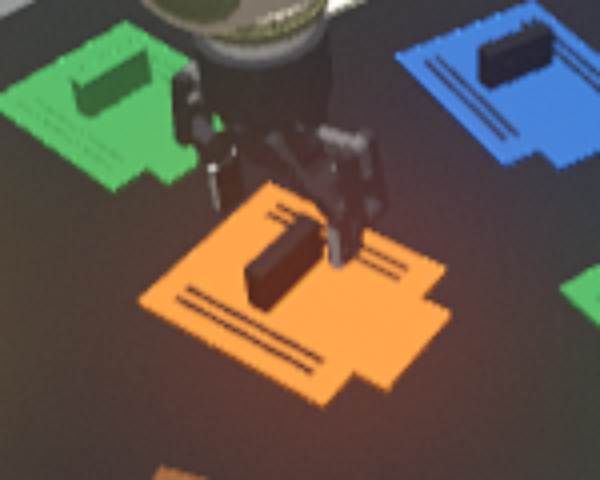

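```bash
python3 -c "
from h import *
for z in (23,49,60): print(z,(proj('side',COV+[0,0,z])-[140,180])*4)"
```

```text
23 [[285.80101814 262.18155967]]
49 [[281.98739743 232.99560487]]
60 [[280.33262412 220.3314878 ]]
```

Side crop: the bar centre is at (285,262), exactly where my estimate projects, and the fingers straddle it. I'll descend and grip.

Emit:
carry_out(
  deltas=[
    [-1,10,0,-2,0,0,0],
    [-1,20,0,-2,0,0,0],
    [-1,24,0,-2,0,0,0],
    [0,24,0,-2,0,0,0],
    [1,24,0,-2,0,0,0],
  ],
  newtons=60,
)

```text
time_s: 3.32
eef_pos: [553.2, 282.8, 11.8]
ee_rot: [0.538, 0.459, 0.538, -0.459]
force: [0.3, -0.4, 0.4]
grip_width: 0.605
```

Emit:
carry_out(
  deltas=[
    [1,0,0,0,0,0,0],
    [1,0,0,0,0,0,0],
    [1,0,0,0,0,0,0],
    [1,0,0,0,0,0,0],
    [1,0,0,0,0,0,0],
  ],
)

```text
time_s: 3.95
eef_pos: [553.4, 282.9, 12.0]
ee_rot: [0.538, 0.459, 0.538, -0.459]
force: [-0.3, 0.0, 5.2]
grip_width: 0.177
```

```bash
python3 -c "
from h import *
delta(COV+[0,0,112],CYAW)"
```

```text
3.95 pos [553.4 282.9  12. ] shift [-100.    -0.    -0.3] turn [-0.4 -0.  -0.1] F [-0.3  0.   5.2] w 0.177
```

Emit:
carry_out(
  deltas=[
    [1,-20,0,0,0,0,0],
    [1,-55,0,0,0,0,0],
    [1,-95,0,0,0,0,0],
    [1,-135,0,0,0,0,0],
    [1,-160,0,0,0,0,0],
  ],
)

```text
time_s: 4.58
eef_pos: [553.1, 282.9, 174.4]
ee_rot: [0.538, 0.46, 0.538, -0.458]
force: [-0.2, -0.5, -3.1]
grip_width: 0.175
```

```bash
python3 -c "
from h import *
P=tip(-60,70,20); print(P); delta(P,BYAW,20)
im=viewer.capture('side'); cv2.imwrite('pics/side2.png',im[:,:,::-1])"
```

```text
[ 570.46963631 -276.71443385  164.02732849]
4.575 pos [553.1 282.9 174.4] shift [ 10.  -71.  555.3] turn [19.4 -3.5 19.7] F [-0.2 -0.5 -3.1] w 0.175
```

View pics/side2.png

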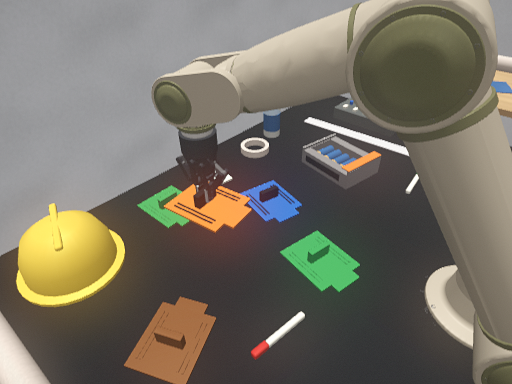

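Emit:
carry_out(
  deltas=[
    [1,-2,-5,35,1,0,1],
    [1,-5,-12,90,3,-0.5,3],
    [1,-5,-20,150,5,-1,5],
    [1,-5,-28,210,7.5,-1.3,7.5],
    [1,-5,-35,270,9.7,-1.7,9.8],
  ],
)

```text
time_s: 5.25
eef_pos: [560.2, 8.9, 176.4]
ee_rot: [0.542, 0.54, 0.448, -0.462]
force: [1.9, 0.7, -3.3]
grip_width: 0.177
```

```bash
python3 -c "
from h import *
delta(tip(-60,70,20),BYAW,20)"
```

```text
5.25 pos [560.2   8.9 176.4] shift [ 18.8  11.2 285.2] turn [ 9.6 -1.7 10. ] F [ 1.9  0.7 -3.3] w 0.177
```

Emit:
carry_out(
  deltas=[
    [1,4,2,60,2,-0.3,2],
    [1,8,5,120,4,-0.7,4],
    [1,12,7,180,6,-1,6],
    [1,16,9,240,8,-1.4,8],
    [1,19,11,285,9.6,-1.7,10],
  ],
)

```text
time_s: 5.88
eef_pos: [570.6, -276.9, 163.4]
ee_rot: [0.539, 0.614, 0.351, -0.457]
force: [0.6, 0.7, -2.1]
grip_width: 0.175
```

Emit:
carry_out(
  deltas=[
    [1,0,0,0,0,0,0],
    [1,0,0,0,0,0,0],
    [1,0,0,0,0,0,0],
    [1,0,0,0,0,0,0],
    [1,0,0,0,0,0,0],
  ],
)

```text
time_s: 6.5
eef_pos: [571.5, -274.2, 164.1]
ee_rot: [0.54, 0.613, 0.351, -0.457]
force: [-0.2, 0.2, -1.5]
grip_width: 0.175
```

```bash
python3 -c "
from h import *
delta(tip(-68,10,20),BYAW,20)
a=viewer.capture('side');b=viewer.capture('top')
v=np.hstack([cv2.resize(a[60:220,280:440],None,fx=2.4,fy=2.4),cv2.resize(b[130:290,320:480],None,fx=2.4,fy=2.4)])
cv2.imwrite('pics/c3.png',v[:,:,::-1])
P=BOX+R.from_euler('Z',BYAW,degrees=True).apply([[-60,-35,70],[-60,35,70]])
print((proj('side',P)-[280,60])*2.4,(proj('top',P)-[320,130])*2.4)
"
```

```text
6.5 pos [ 571.5 -274.2  164.1] shift [ 53.5 -28.6   2.6] turn [ 0.1 -0.   0. ] F [-0.2  0.2 -1.5] w 0.175
[[198.84929176 186.98742768]
 [162.50056401 203.69746657]] [[228.25262467 240.95229101]
 [155.98384002 226.14909588]]
```

View pics/c3.png

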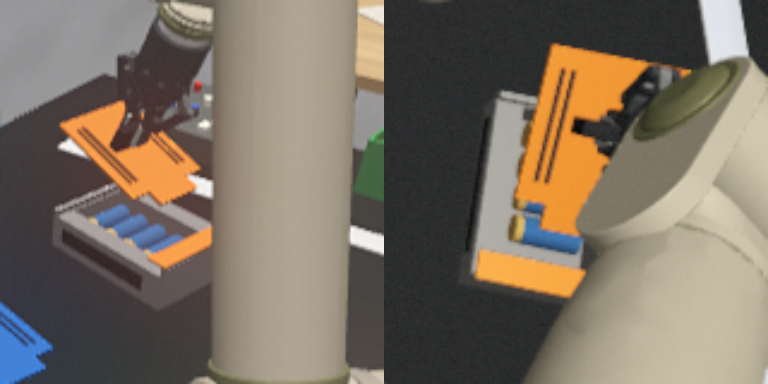

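Side crop: the tongue corners are at about (161,203) and (196,189), against predicted (162,204) and (199,187). The cover is held true at 20° tilt over the box. Descending.

Emit:
carry_out(
  deltas=[
    [1,12,-7,1,0,0,0],
    [1,26,-14,2,0,0,0],
    [1,40,-22,3,0,0,0],
    [1,53,-29,3,0,0,0],
    [1,53,-29,3,0,0,0],
  ],
)

```text
time_s: 7.22
eef_pos: [561.3, -275.6, 102.7]
ee_rot: [0.539, 0.614, 0.352, -0.457]
force: [1.2, -0.7, -2.5]
grip_width: 0.178
```

```bash
python3 -c "
from h import *
delta(tip(-68,1,20),BYAW,20);delta(tip(-98,1,20),BYAW,20)
a=viewer.capture('side');b=viewer.capture('top')
v=np.hstack([cv2.resize(a[90:200,290:390],None,fx=4,fy=4),cv2.resize(b[160:270,340:440],None,fx=4,fy=4)])
cv2.imwrite('pics/c4.png',v[:,:,::-1])
P=BOX+R.from_euler('Z',BYAW,degrees=True).apply([[-68,-35,10],[-68,35,10],[-83,-77,19],[-83,77,19]])
print((proj('side',P)-[290,90])*4,(proj('top',P)-[340,160])*4)
"
```

```text
7.225 pos [ 561.3 -275.6  102.7] shift [ 7.6 -1.4 -0.6] turn [ 0.  -0.1  0.1] F [ 1.2 -0.7 -2.5] w 0.178
7.225 pos [ 561.3 -275.6  102.7] shift [ -2.6 -29.6  -0.6] turn [ 0.  -0.1  0.1] F [ 1.2 -0.7 -2.5] w 0.178
[[286.82571211 260.68737538]
 [227.80347682 289.72157067]
 [337.51501345 242.02893073]
 [206.83799033 306.71604269]] [[257.13717417 306.77126325]
 [143.96980732 283.49210994]
 [329.19552207 343.56253216]
 [ 77.07318595 291.55827109]]
```

View pics/c4.png

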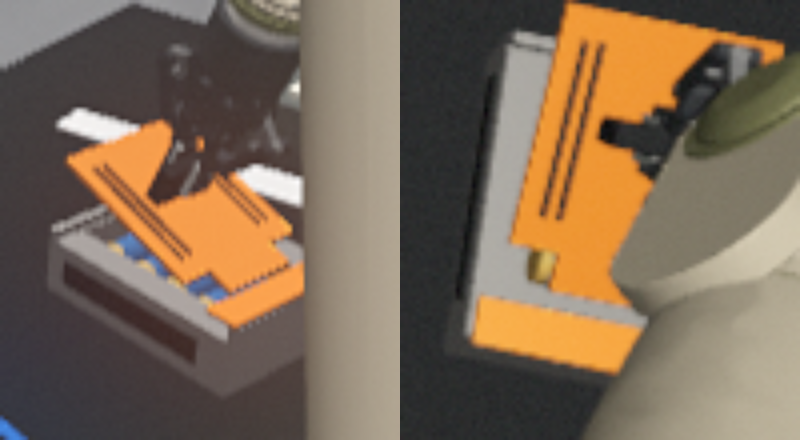

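Emit:
carry_out(
  deltas=[
    [1,4,-1,0,0,0,0],
    [1,7.5,-1.5,-0.5,0,0,0],
    [1,7.5,-1.5,-0.5,0,0,0],
    [1,6,-6,-0.5,0,0,0],
    [1,4,-11,-0.5,0,0,0],
  ],
)

```text
time_s: 7.95
eef_pos: [552.8, -273.8, 96.8]
ee_rot: [0.54, 0.614, 0.351, -0.457]
force: [-0.2, 0.1, -2.6]
grip_width: 0.176
```

```bash
python3 -c "
from h import *
delta(tip(-98,1,20),BYAW,20)"
```

```text
7.95 pos [ 552.8 -273.8   96.8] shift [ -5.2 -19.5  -0.4] turn [0.1 0.  0. ] F [-0.2  0.1 -2.6] w 0.176
```

Emit:
carry_out(
  deltas=[
    [1,-1,-5,-0.5,0,0,0],
    [1,-2.5,-10,-0.5,0,0,0],
    [1,-4,-15,-0.5,0,0,0],
    [1,-5,-19.5,-0.5,0,0,0],
    [1,-5,-19.5,-0.5,0,0,0],
  ],
)

```text
time_s: 8.57
eef_pos: [533.3, -269.8, 94.7]
ee_rot: [0.54, 0.614, 0.351, -0.457]
force: [-0.2, 0.7, -2.2]
grip_width: 0.175
```

```bash
python3 -c "
from h import *
delta(tip(-98,1,20),BYAW,20);delta(tip(-98,1.5,13),BYAW,13)
a=viewer.capture('side');b=viewer.capture('top')
v=np.hstack([cv2.resize(a[90:200,290:390],None,fx=4,fy=4),cv2.resize(b[160:270,340:440],None,fx=4,fy=4)])
cv2.imwrite('pics/c5.png',v[:,:,::-1])
"
```

```text
8.575 pos [ 533.3 -269.8   94.7] shift [-0.3 -0.1  0. ] turn [0. 0. 0.] F [-0.2  0.7 -2.2] w 0.175
8.575 pos [ 533.3 -269.8   94.7] shift [11.9  0.4  0. ] turn [ 0.  0. -7.] F [-0.2  0.7 -2.2] w 0.175
```

View pics/c5.png

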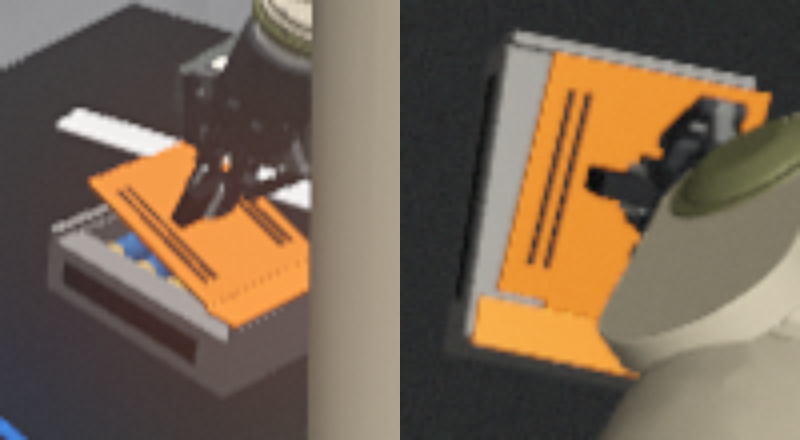

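The crops show the tongue hidden under the lip, and there is no contact force. Swinging down in steps.

Emit:
carry_out(
  deltas=[
    [1,3,0,0,0,0,-1.8],
    [1,6,0,0,0,0,-3.5],
    [1,9,0,0,0,0,-5.3],
    [1,12,0.5,0,0,0,-7],
    [1,12,0.5,0,0,0,-7],
  ],
)

```text
time_s: 9.3
eef_pos: [538.4, -270.6, 83.4]
ee_rot: [0.511, 0.591, 0.388, -0.489]
force: [-0.7, 0.5, -3.3]
grip_width: 0.173
```

```bash
python3 -c "
from h import *
delta(tip(-98.5,1.5,13),BYAW,13);delta(tip(-98.5,2.5,6),BYAW,6)"
```

```text
9.3 pos [ 538.4 -270.6   83.4] shift [-0.5 -1.1  0.2] turn [ 0.1 -0.   0. ] F [-0.7  0.5 -3.3] w 0.173
9.3 pos [ 538.4 -270.6   83.4] shift [11.3 -0.5  0.2] turn [ 0.1  0.  -7. ] F [-0.7  0.5 -3.3] w 0.173
```

Emit:
carry_out(
  deltas=[
    [1,3,0,0,0,0,-1.8],
    [1,6,0,0,0,0,-3.5],
    [1,9,-0.5,0,0,0,-5.3],
    [1,11,-0.5,0,0,0,-7],
    [1,11,-0.5,0,0,0,-7],
  ],
)

```text
time_s: 9.93
eef_pos: [540.3, -271.0, 72.6]
ee_rot: [0.48, 0.566, 0.424, -0.519]
force: [0.6, -1.1, -3.1]
grip_width: 0.172
```

```bash
python3 -c "
from h import *
delta(tip(-98.5,2.5,6),BYAW,6);delta(tip(-98.5,3.5,0),BYAW,0)"
```

```text
9.925 pos [ 540.3 -271.    72.6] shift [0.3 0.1 0.1] turn [0.1 0.  0. ] F [ 0.6 -1.1 -3.1] w 0.172
9.925 pos [ 540.3 -271.    72.6] shift [10.2  0.6  0.1] turn [ 0.1  0.  -6. ] F [ 0.6 -1.1 -3.1] w 0.172
```

Emit:
carry_out(
  deltas=[
    [1,2.5,0,0,0,0,-1.5],
    [1,5,0,0,0,0,-3],
    [1,7.5,0.5,0,0,0,-4.5],
    [1,10,0.5,0,0,0,-6],
    [1,10,0.5,0,0,0,-6],
  ],
)

```text
time_s: 10.55
eef_pos: [541.7, -271.2, 62.5]
ee_rot: [-0.452, -0.543, -0.453, 0.544]
force: [-0.5, 0.3, -3.2]
grip_width: 0.174
```

```bash
python3 -c "
from h import *
delta(tip(-98.5,3,0),BYAW,0)
a=viewer.capture('side');b=viewer.capture('top')
v=np.hstack([cv2.resize(a[90:200,290:390],None,fx=4,fy=4),cv2.resize(b[160:270,340:440],None,fx=4,fy=4)])
cv2.imwrite('pics/c6.png',v[:,:,::-1])"
```

```text
10.55 pos [ 541.7 -271.2   62.5] shift [0.5 0.2 0.2] turn [0.1 0.  0. ] F [-0.5  0.3 -3.2] w 0.174
```

View pics/c6.png

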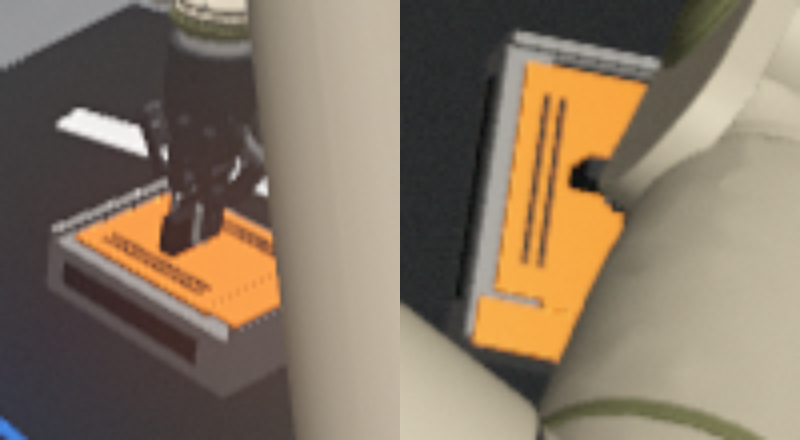

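The cover looks flat with the tongue under the lip. I'll lower until I feel contact.

Emit:
carry_out(
  deltas=[
    [1,0.5,0,0,0,0,0],
    [1,1,0,0,0,0,0],
    [1,1,0,0,0,0,0],
    [1,1,0,0,0,0,0],
    [1,1,0,0,0,0,0],
  ],
)

```text
time_s: 11.28
eef_pos: [541.5, -271.3, 62.0]
ee_rot: [-0.453, -0.543, -0.452, 0.544]
force: [0.7, 1.3, -1.2]
grip_width: 0.172
```

Emit:
carry_out(
  deltas=[
    [0.6,0,0,0,0,0,0],
    [0.3,0,0,0,0,0,0],
    [0,0,0,0,0,0,0],
    [-0.3,0,0,0,0,0,0],
    [-0.4,0,0,0,0,0,0],
  ],
)

```text
time_s: 11.9
eef_pos: [541.5, -271.3, 62.0]
ee_rot: [-0.453, -0.543, -0.452, 0.544]
force: [0.2, -0.2, 0.3]
grip_width: 0.697
```

Emit:
carry_out(
  deltas=[
    [-0.4,-10,0,0,0,0,0],
    [-0.4,-30,0,0,0,0,0],
    [-0.4,-60,0,0,0,0,0],
    [-0.4,-100,0,0,0,0,0],
    [-0.4,-140,0,0,0,0,0],
  ],
)

```text
time_s: 12.52
eef_pos: [541.4, -271.2, 204.0]
ee_rot: [-0.453, -0.543, -0.452, 0.543]
force: [1.5, -0.6, 0.8]
grip_width: 0.7
```

Emit:
carry_out(
  deltas=[
    [-0.4,-10,0,-50,0,0,0],
    [-0.4,-20,0,-100,0,0,0],
    [-0.4,-20,0,-160,0,0,0],
    [-0.4,-20,0,-220,0,0,0],
    [-0.4,-20,0,-280,0,0,0],
  ],
)

```text
time_s: 13.15
eef_pos: [592.4, 6.1, 222.8]
ee_rot: [0.453, 0.544, 0.452, -0.543]
force: [0.5, -0.2, -0.5]
grip_width: 0.699
```

Run:
```python
from h import *
a=viewer.capture('side');b=viewer.capture('top')
v=np.hstack([cv2.resize(a[90:200,290:390],None,fx=4,fy=4),cv2.resize(b[160:270,340:440],None,fx=4,fy=4)])
cv2.imwrite('pics/c7.png',v[:,:,::-1])
for n,im in(('side',a),('top',b)):
    for c in orange(im): print(n,c.mean(0).round(1),rect(ray(n,c,60)))
    Q=R.from_euler('Z',BYAW,degrees=True)
    print(((proj(n,BOX+Q.apply([[75,65,6],[-75,65,6],[75,-65,6],[5,0,40]]))-([290,90] if n=='side' else [340,160]))*4+1.5).round(0).tolist())
```

```text
side [343.2 153.1] (array([ 517.1, -274.6]), array([163.9, 176.2]), 79.56)
side [183.5 308.4] (array([437.9, 458.7]), array([93.3, 52. ]), 43.48)
[[76.0, 235.0], [209.0, 312.0], [183.0, 188.0], [196.0, 208.0]]
top [392.4 221.6] (array([ 515.6, -270.2]), array([156.9, 186.5]), 79.52)
top [ 94.6 243.3] (array([423.9, 472.8]), array([123.3, 151.6]), 24.8)
[[127.0, 58.0], [94.0, 287.0], [330.0, 98.0], [235.0, 173.0]]
```

View pics/c7.png

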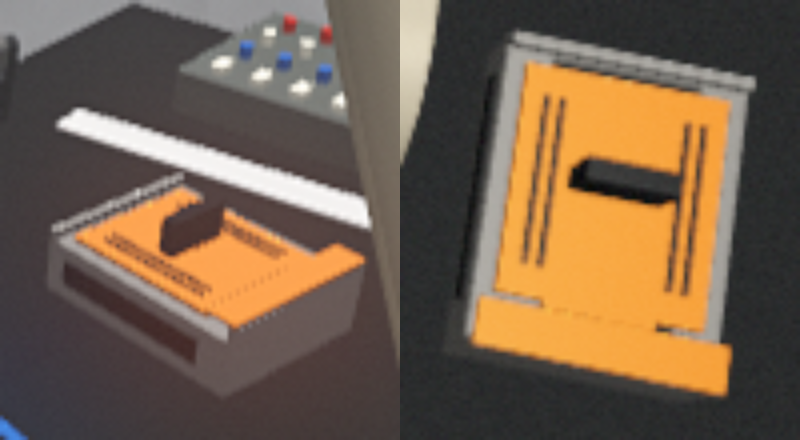

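Final crops: the cover lies flat between the walls with the tongue under the lip. Its far-left corner is at (526,64) and the bar at (625,180). The gripper is clear, so I'm handing in.

```bash
python3 -c "
from rig import order
print(order.finish_job())"
```

```text
the job is handed in; nothing more can be done
None
```

I closed the box with the orange cover and handed the job in at about 13 s. The hand-in gives no verdict, so what follows rests on my own checks.

**What I did:** I gripped the cover across its bar, tilted it 20° and slid the tongue under the lip to about x = -98 mm in the box's frame. No contact force showed on the way in. I then swung it flat about the tongue tip, lowered it until it touched lightly, released it and moved the arm clear.

**Last checks:**
- **Fit:** In both camera views the cover lies flat inside the stop with the tongue under the lip. It sits about 3 mm off the middle line; the limit is 15 mm.
- **Forces:** The force readings I saw stayed within about 5 N on each axis.
- **Blue cover:** The gripper never went near it, but I did not measure its position again at the end.
- **One small disagreement:** In the last top view the cover's far-left corner is about 3–4 mm nearer the robot than predicted. The lip also looked 2–3 mm nearer, so most of this is error in my box position. The tongue is probably at about -101 mm, still inside the limit of -112 mm.

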